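# Aim the dust nozzle and set its damper at a goldsmith's bench

## Robot

A 6-joint arm with a two-finger parallel gripper is mounted at the origin on the work surface. World frame = base frame: x ahead of the robot, y to its left, z up, the work surface at z = 0. Lengths are in m, angles in rad, forces in N, time in s.
With the tool pointing down it reaches from about 0.375 to 0.975 m from the base axis. Payload 3.8 kg.
Tool frame: the origin (TCP) lies midway between the tips of the shut fingers; the grasp point (between the pads) lies 19 mm behind it; z points along the fingers, y is the line along which they close (so a half turn about z gives the same grasp; the last joint's range is limited). The gripper opens to 85 mm and grips with 20 to 120 N. Pads are 22 mm wide; open, the fingers measure 114 mm over their backs; the gripper's body (76 mm by 85 mm) begins 54 mm behind the grasp point. The pads swing forward as they close: fully open they stand 13 mm farther back than shut.
Start: joints at [1.276, 0.264, 1.604, -0, 1.274, -0.037], TCP at [0.172, 0.653, 0.231] pointing down, gripper open.
Joint ranges: [-2.63, 2.63], [-0.94, 2.18], [0.31, 2.57], [-1.31, 4.45], [0, 2.66], [-2.55, 2.55]. Speed limits (rad/s): [2.57, 2.57, 3.14, 3.14, 3.14, 3.14].

## Interface

Orientations are given as a rotation vector (axis times angle).
In Python, from workcell import * gives the robot as it stands. The module is installed in compiled form; this text tells all that it offers.
- The arm moves only by the tool apply_moves, never from a script. Its arguments are lists of equal length, an entry for each row: "fingers": the opening, from 0 (shut) to 1 (fully open); "travel": the shift along the tool's x, y, z normalised to -1 to 1, where 1 is 0.05 m, a list of three; "rotation": the turn, a rotation vector about the tool's x, y, z normalised to -1 to 1, where 1 is 6 degrees, a list of three. In form: {"fingers": [fingers, ...], "travel": [[dx, dy, dz], ...], "rotation": [[ax, ay, az], ...]}. A call has 1 to 12 rows; each row shifts and turns the commanded pose from where the row before left it, along the tool's axes as they then stand; what a row does not reach is not made up. A row lasts 1/10 s, in which the tool goes at most 50 mm and 8.59 degrees, less where a joint would pass 70% of its speed; a pose out of reach is approached as far as the arm can. A call with a number of a shift or a turn outside -1 to 1 is refused whole. A call with a gripper value outside its range is refused whole. The fingers move at their own pace and stop on an object; "newtons" is the grip in N (left out, the last holds). Time passes only in rows, so rows that do not move let the fingers close. It gives the time, the measured TCP pose, the force, the opening and the grip force at its end, in the units of the state.
- read_state(): the state, without advancing time (a new reading comes with each control period).
- read_camera(name): name is "side" or "top"; returns a dict with "image" (384x512x3 uint8, red, green, blue), "fx", "fy", "cx", "cy" (pixels), "k1" (the pictures are not rectified: a ray, as slopes to the right and down, at radius r is drawn at 1 + k1 r^2 times it, then the intrinsics apply), "extrinsics" (4x4, takes a point from world to camera coordinates). Camera axes: x right, y down, z forward; pixel columns grow to the right and rows downward; lengths in m; the calibration is good to about 2 mm. A picture is of the moment at which its call begins. There is no depth.
- finish_job(): hands the job in; it is judged then, once.
Trained networks look in the newest picture that a camera, given by its name, has taken for a name from the list of things; names that differ only in an ending like _2 or _b are one class to them, and where a whole thing is asked for, a point or a joint stands for the part that bears it (a point fixed in the world has none). Each returns a list of dicts, best first, with "p" (0 to 1); they miss things now and then, are a little off and sometimes report something else, mostly with a low value. They report only what shows in the picture. A call takes as long as a camera call.
- regions_of(camera, name): "mask" (384x512 bool, what is visible of it) and "bbox" ([left, top, width, height] in pixels, round what is visible of it).
- tip_of(camera, name): "location" ([column, row] in pixels: a listed point, or the origin of a listed thing).
The state is a dict: "time": time; "q": joint angles; "joint_vel": joint speeds; "joint_torque": joint torques, N m; "tool_pos": TCP position; "tcp_rot": TCP orientation; "wrist_force": force on the tool from outside, world axes, zero at the start; "torque": the same for the moment, N m; "width": opening from 0.0 (shut) to 1.0 (fully open); "grip_force": force on a finger pad.
Only numpy, scipy, OpenCV 4.12 (cv2) and the standard library are available. Lean on these libraries where they do the work, as an engineer would, in place of code of your own. Each camera call takes 0.05 s, during which the arm holds its last target. There are 200 camera calls.

## Task

Get the bench dust extractor ready for grinding: turn the yellow nozzle about its leaning axis until its red pointer lines up with the white mark on the dark collar below it, and turn the orange damper lever to half open, 45 degrees, over the green line. The collar has been set beforehand, so do not turn it, and leave the things lying around where they are.

Things in the scene. Friction and masses are not known exactly. Their poses are not given: they have to be found in the camera images.
- extractor: Dust extractor, fixed: base plate 110 x 300 x 12 mm, a pipe 48 mm thick along its y (axis 52 mm up), a blue damper housing with a round white scale plate (100 mm across, face 90 mm up) centred at y -90 mm, and at the +y end a neck leaning 35 degrees from vertical towards +y. Origin: centre of the underside; z up.
- nozzle_grip (a point): Grip point on the axis of the nozzle, a yellow tube 48 mm across and 64 mm long above a flange 66 mm across and 8 mm thick. It lies 38 mm above the flange's top, 26 mm below the mouth. z axis: along the nozzle's axis, out of the mouth, 35 degrees from vertical. x axis: square to it, towards the red pointer, which is on the side of the notch in the mouth.
- nozzle_pointer (a point): Near the tip of the red pointer (8 mm wide, reaching 46 mm out) at the underside of the nozzle's flange, 42 mm out from the axis; turns with the nozzle. A red stripe runs up the nozzle above it.
- index_mark (a point): Top of the white mark (8 mm wide, reaching 46 mm out) on the dark collar (68 mm across, 16 mm thick) directly under the nozzle's flange, 42 mm out from the same axis. Coincides with nozzle_pointer when the nozzle is set right. z axis: the nozzle's axis; x axis: outwards to the mark.
- nozzle (a joint): Turn of the nozzle about its axis (rad, range -1.6 to 1.6), growing anticlockwise as seen looking down into the mouth; 0 when the pointer faces the extractor's +x. It stays where it is left (friction about 0.15 N m).
- collar (a joint): Turn of the collar, with the same axis, zero and sense as the nozzle's: the nozzle is set right when the two are equal. Very stiff; not to be turned.
- damper_grip (a point): Middle of the damper lever's orange grip, 80 mm from the pivot, 109 mm above the bench. The grip is a level bar 52 mm long, 14 mm wide, 16 mm high, outside the scale plate's edge, with free space under it beside the pipe. x axis: along the lever towards the pivot; z up.
- damper_pivot (a point): Point on the lever's vertical pivot, at the height of the grip's middle.
- damper (a joint): Angle of the damper lever (rad), 0 to 1.571, growing anticlockwise from above: 0 shut (across the pipe, pointing to the extractor's -x, black line), 0.785 half open (green line), 1.571 fully open (along the pipe, to the extractor's -y, black line). Stays where it is left (friction about 0.12 N m).
- bur_block: Loose wooden block 45 x 90 x 40 mm with three small burs standing in it (76 mm high in all); origin at the centre of its underside. A bystander.
- glass_dish: Loose glass dish 100 mm across, 50 mm high; origin at the centre of its underside. A bystander.
- brick: Loose half soldering brick 100 x 105 x 60 mm; origin at the centre of its underside. A bystander.
- file_brush: Loose hand brush 170 mm long lying on the bench along its x axis. A bystander.

How it is judged:
By the outcome, as a careful person would: the job done as asked, in the order asked, and still so for the second after the job is handed in, with the robot touching nothing.
It also fails if it takes over 58 s, if anything falls off the work surface, if the arm or the gripper's body presses on something with over 40 N, if the wrist force passes 120 N, or if a joint passes its speed limit or range.

## Working session

There is one attempt and no reset: what is moved stays moved. The work goes in short steps, Python scripts to look and compute and a tool call to move; the robot and the scene stay as the last step left them, time stands still between calls to the robot, and variables do not carry over. Pictures are saved under pics/ and viewed, at most 10 in all, crops included, and the job is handed in when it is done.

Besides the shell and the picture viewer there is one more tool, called after "Call:" as name(argument=value, ...) on one line, values as JSON. apply_moves: Moves the arm, as the interface text tells. Scaled input: -1 to 1 covers 0.05 m each way for a shift and 6 degrees each way for a turn. Its arguments: {"type":"object","properties":{"fingers":{"type":"array","items":{"type":"number"}},"travel":{"type":"array","items":{"type":"array","items":{"type":"number"}}},"rotation":{"type":"array","items":{"type":"array","items":{"type":"number"}}},"newtons":{"type":"number"}},"required":["fingers","travel","rotation"]}

```bash
mkdir -p pics; cat > h.py <<'E'
from workcell import *
import numpy as np, cv2
from scipy.spatial.transform import Rotation as R
from scipy.optimize import least_squares
def cam(n):
    c=read_camera(n); c['E']=np.array(c['extrinsics']); return c
def proj(c,P):
    P=np.atleast_2d(P); q=P@c['E'][:3,:3].T+c['E'][:3,3]; s=q[:,:2]/q[:,2:]
    s=s*(1+c['k1']*(s**2).sum(1,keepdims=True)); return s*[c['fx'],c['fy']]+[c['cx'],c['cy']]
def tri(cs,uv,x0=(.5,.2,.1)):
    r=least_squares(lambda x:np.concatenate([proj(c,x)[0]-u for c,u in zip(cs,uv)]),x0); return r.x,np.abs(r.fun).max()
def ray(c,uv,z):
    r=least_squares(lambda x:proj(c,[x[0],x[1],z])[0]-uv,[.5,.2]); return np.r_[r.x,z]
E
python3 - <<'E'
from h import *
cs={n:cam(n) for n in('side','top')}
for n,c in cs.items():
    cv2.imwrite(f'pics/{n}0.png',c['image'][:,:,::-1]); print(n,'cam pos',(-c['E'][:3,:3].T@c['E'][:3,3]).round(3))
for t in 'extractor nozzle_grip nozzle_pointer index_mark damper_grip damper_pivot bur_block glass_dish brick file_brush'.split():
    L={n:tip_of(n,t) for n in cs}
    print(t,{n:[(np.round(d['location'],1).tolist(),round(d['p'],2)) for d in l[:2]] for n,l in L.items()},end=' ')
    if all(L.values()): x,e=tri([cs[n] for n in cs],[L[n][0]['location'] for n in cs]); print(x.round(4),round(e,2))
    else: print()
s=read_state();print(s)
E
```

```text
side cam pos [0.373 0.597 0.776]
top cam pos [0.343 0.018 1.278]
extractor {'side': [([269.3, 218.1], 0.82)], 'top': [([272.5, 194.3], 0.62)]} [ 0.5546 -0.0623 -0.003 ] 0.24
nozzle_grip {'side': [([296.3, 213.2], 0.68), ([149.6, 312.0], 0.68)], 'top': [([252.3, 217.8], 0.76), ([242.7, 208.3], 0.6)]} [0.4629 0.0127 0.126 ] 1.7
nozzle_pointer {'side': [([274.8, 210.7], 0.9), ([269.9, 218.1], 0.2)], 'top': [([251.4, 201.0], 0.83)]} [0.5169 0.0154 0.1208] 1.15
index_mark {'side': [([150.2, 314.9], 0.52), ([278.9, 226.9], 0.4)], 'top': [([244.0, 208.9], 0.55)]} [ 0.8326  0.1    -0.5415] 49.57
damper_grip {'side': [([267.9, 160.4], 0.54)], 'top': [([312.9, 176.0], 0.71)]} [ 0.5998 -0.1952  0.095 ] 0.51
damper_pivot {'side': [([251.0, 172.6], 0.61), ([147.4, 315.3], 0.6)], 'top': [([291.3, 170.1], 0.46)]} [ 0.6239 -0.1205  0.1028] 0.92
bur_block {'side': [([314.4, 156.0], 0.74)], 'top': [([358.5, 210.3], 0.73)]} [ 0.4893 -0.3733  0.0009] 1.3
glass_dish {'side': [], 'top': [([147.8, 223.0], 0.68)]} 
brick {'side': [([147.6, 313.7], 0.96)], 'top': [([172.6, 147.3], 0.87)]} [ 0.7389  0.3083 -0.0008] 1.1
file_brush {'side': [([249.4, 152.8], 0.87), ([150.1, 314.7], 0.47)], 'top': [([343.4, 157.2], 0.56)]} [ 0.6994 -0.3296 -0.0032] 1.28
{'time': 1.1, 'q': array([ 1.27612024e+00,  2.63932208e-01,  1.60398790e+00, -4.84624511e-05,
        1.27373137e+00, -3.68898334e-02]), 'joint_vel': array([ 0.00041859, -0.0009253 ,  0.00063939, -0.0007854 , -0.00104423,
       -0.00092454]), 'joint_torque': array([ 4.20115748e-04, -5.15076864e+01, -3.67733967e+01, -3.06270676e-04,
        7.94614189e-04,  9.51459839e-06]), 'tool_pos': array([0.1720924 , 0.65268232, 0.23126454]), 'tcp_rot': array([ 4.03782686e-01,  3.11549960e+00, -1.03143473e-04]), 'wrist_force': array([ 0.12604241, -0.14535452,  1.47692757]), 'torque': array([-0.02793058, -0.00124137,  0.03383821]), 'grip_force': 0.0, 'width': 1.0006048886908465}
```

```bash
python3 - <<'E'
import cv2
a=cv2.imread('pics/side0.png');b=cv2.imread('pics/top0.png')
cv2.imwrite('pics/s1.png',cv2.resize(a[130:260,200:360],None,fx=4.6,fy=4.6,interpolation=cv2.INTER_CUBIC))
cv2.imwrite('pics/t1.png',cv2.resize(b[140:240,225:355],None,fx=5.8,fy=5.8,interpolation=cv2.INTER_CUBIC))
E
```

```text
(no output)
```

View pics/s1.png

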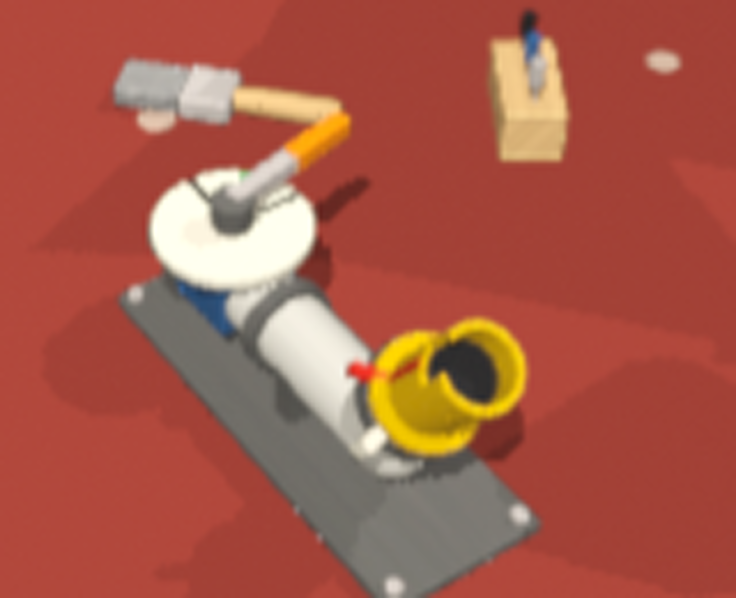

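View pics/t1.png

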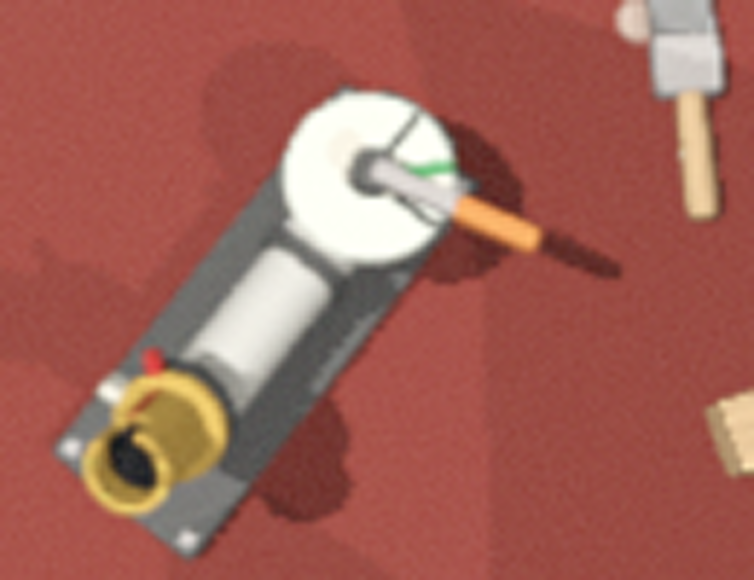

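View pics/top0.png

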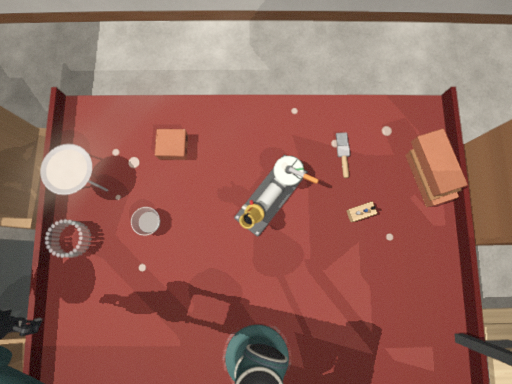

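```bash
cat > model.py <<'E'
from h import *
a35=np.radians(35); AX=np.array([0,np.sin(a35),np.cos(a35)])   # nozzle axis, extractor frame
def noz(th): # x axis towards pointer
    return np.array([1,0,0])*np.cos(th)+np.cross(AX,[1,0,0])*np.sin(th)
def pts(p):
    x,y,w,yg,zg,tn,tc,td=p; Rz=R.from_euler('z',w).as_matrix(); T=lambda q:Rz@np.array(q)+[x,y,0]
    g=np.array([0,yg,zg]); u=g-.046*AX
    return dict(extractor=T([0,0,0]),nozzle_grip=T(g),nozzle_pointer=T(u+.042*noz(tn)),index_mark=T(u+.042*noz(tc)),
      damper_pivot=T([0,-.09,.109]),damper_grip=T([-.08*np.cos(td),-.09-.08*np.sin(td),.109]),
      c1=T([.055,.15,.012]),c2=T([-.055,.15,.012]),c3=T([-.055,-.15,.012]),c4=T([.055,-.15,.012]),mouth=T(g+.026*AX))
def fit(cs,obs,p0=(.555,-.062,.88,.13,.13,.7,.2,.4)):
    f=lambda p:np.concatenate([(proj(cs[n],pts(p)[k])[0]-uv)*wt for n,k,uv,wt in obs])
    return least_squares(f,p0,loss='soft_l1')
E
python3 - <<'E'
from model import *
cs={n:cam(n) for n in('side','top')}
obs=[]
for k in 'extractor nozzle_grip nozzle_pointer damper_pivot damper_grip'.split():
    for n in cs:
        l=tip_of(n,k)
        if l: obs.append((n,k,np.array(l[0]['location']),1))
obs+= [('side','index_mark',np.array([281.3,225.7]),1),('top','index_mark',np.array([244,207.3]),1)]
for n,k,u in [('top','c1',(234.5,217.1)),('top','c2',(258.6,236)),('side','c4',(226.1,194.8)),('side','c2',(317.4,244.1))]: obs.append((n,k,np.array(u),1))
r=fit(cs,obs); print(r.x.round(4), np.degrees(r.x[[2,5,6,7]]).round(1))
P=pts(r.x)
for n,k,uv,_ in obs: print(n,k,(proj(cs[n],P[k])[0]-uv).round(1))
for k in P: print(k,P[k].round(4))
np.save('p.npy',r.x)
E
```

```text
[ 0.5528 -0.054   0.8953  0.1148  0.1456 -0.7185  0.445   0.3686] [ 51.3 -41.2  25.5  21.1]
side extractor [-0.3  0.1]
top extractor [ 2.8 -0.1]
side nozzle_grip [ 0.1 -1. ]
top nozzle_grip [-0.4  0.8]
side nozzle_pointer [-2. -0.]
top nozzle_pointer [0.4 1. ]
side damper_pivot [-22.  -36.4]
top damper_pivot [-2.6  1.3]
side damper_grip [-0.  0.]
top damper_grip [1.3 0.2]
side index_mark [-0.4  0.7]
top index_mark [-0.1 -0.1]
top c1 [-2.1  0.4]
top c2 [-1.9  0.9]
side c4 [-0.7 -1.2]
side c2 [ 1.2 -0.8]
extractor [ 0.5528 -0.054   0.    ]
nozzle_grip [0.4632 0.0178 0.1456]
nozzle_pointer [0.5212 0.0118 0.1238]
index_mark [0.4959 0.0402 0.0976]
damper_pivot [ 0.623  -0.1102  0.109 ]
damper_grip [ 0.5988 -0.1865  0.109 ]
c1 [0.4701 0.0828 0.012 ]
c2 [ 0.4013 -0.0031  0.012 ]
c3 [ 0.6354 -0.1907  0.012 ]
c4 [ 0.7042 -0.1048  0.012 ]
mouth [0.4515 0.0272 0.1669]
```

```bash
cat > meas.py <<'E'
from model import *
def meas(names,reps,p,gate=9):
    P=pts(p); acc={}
    for _ in range(reps):
        cs={n:cam(n) for n in('side','top')}
        for k in names:
            for n in cs:
                for d in tip_of(n,k):
                    u=np.array(d['location'])
                    if np.linalg.norm(u-proj(cs[n],P[k])[0])<gate: acc.setdefault((n,k),[]).append(u); break
    return cs,[(n,k,np.median(v,0),1.) for (n,k),v in acc.items()],{k:(len(v),np.std(v,0).round(1).tolist()) for k,v in acc.items()}
E
python3 - <<'E'
from meas import *
p=np.load('p.npy')
cs,obs,st=meas('extractor nozzle_grip nozzle_pointer index_mark damper_pivot damper_grip'.split(),4,p)
print(st)
obs+= [('side','index_mark',np.array([281,225.4]),1),('top','index_mark',np.array([243.6,206.8]),1)]
for n,k,u in [('top','c1',(234.1,216.7)),('top','c2',(258.2,235.6)),('side','c4',(225.7,194.4)),('side','c2',(317,243.7))]: obs.append((n,k,np.array(u),.7))
r=fit(cs,obs,p); print(r.x.round(4), np.degrees(r.x[[2,5,6,7]]).round(1))
P=pts(r.x)
for n,k,uv,_ in obs: print(n,k,uv.round(1),(proj(cs[n],P[k])[0]-uv).round(1))
for k in P: print(k,P[k].round(4))
np.save('p.npy',r.x)
# plan approach
Rz=R.from_euler('z',r.x[2]).as_matrix(); ax=Rz@AX; print('axis',ax)
s=read_state(); Rc=R.from_rotvec(s['tcp_rot']); print(s['time'])
z=-ax
for yaw in range(-90,91,30):
    y0=np.array([np.cos(np.radians(yaw)),np.sin(np.radians(yaw)),0]); y=y0-z*(y0@z); y/=np.linalg.norm(y)
    M=np.c_[np.cross(y,z),y,z]; print(yaw,np.degrees((Rc.inv()*R.from_matrix(M)).as_rotvec()).round(1))
E
```

```text
{('side', 'extractor'): (4, [0.4, 1.3]), ('top', 'extractor'): (3, [1.8, 1.0]), ('side', 'nozzle_grip'): (3, [1.5, 0.9]), ('top', 'nozzle_grip'): (4, [0.7, 1.4]), ('side', 'nozzle_pointer'): (4, [0.8, 1.2]), ('top', 'nozzle_pointer'): (4, [0.8, 0.7]), ('side', 'index_mark'): (4, [0.9, 1.7]), ('top', 'index_mark'): (4, [3.8, 3.4]), ('side', 'damper_pivot'): (4, [0.9, 1.3]), ('top', 'damper_pivot'): (2, [0.3, 0.2]), ('side', 'damper_grip'): (4, [1.3, 1.2]), ('top', 'damper_grip'): (4, [1.5, 0.9])}
[ 0.5542 -0.056   0.9003  0.121   0.1457 -0.7099  0.2898  0.3165] [ 51.6 -40.7  16.6  18.1]
side extractor [268.8 219.6] [-0.2 -0.6]
top extractor [269.9 194.7] [ 0.9 -0.2]
side nozzle_grip [298.8 210.4] [ 0.2 -0.2]
top nozzle_grip [250.4 217.1] [-0.1 -0.5]
side nozzle_pointer [274.8 209.8] [ 0.9 -0.2]
top nozzle_pointer [252.4 200.1] [-0.7 -0.5]
side index_mark [279.2 224.1] [1.2 1.3]
top index_mark [244.  209.6] [-0.2 -3. ]
side damper_pivot [249.6 172.9] [0.8 0.1]
top damper_pivot [289.2 168.9] [-0.3 -0.4]
side damper_grip [268.4 160.6] [-0.7 -2.1]
top damper_grip [312.3 175.1] [-1.   1.3]
side index_mark [281.  225.4] [-0.6 -0. ]
top index_mark [243.6 206.8] [ 0.2 -0.2]
top c1 [234.1 216.7] [-1.   0.6]
top c2 [258.2 235.6] [-0.7  0.9]
side c4 [225.7 194.4] [-0.6 -1.2]
side c2 [317.  243.7] [ 1.4 -1.3]
extractor [ 0.5542 -0.056   0.    ]
nozzle_grip [0.4593 0.0192 0.1457]
nozzle_pointer [0.5174 0.0138 0.1237]
index_mark [0.4973 0.0404 0.1011]
damper_pivot [ 0.6247 -0.1119  0.109 ]
damper_grip [ 0.5969 -0.187   0.109 ]
c1 [0.4708 0.0803 0.012 ]
c2 [ 0.4025 -0.0059  0.012 ]
c3 [ 0.6375 -0.1923  0.012 ]
c4 [ 0.7059 -0.1061  0.012 ]
mouth [0.4477 0.0285 0.167 ]
axis [-0.44939187  0.35642232  0.81915204]
4.5
-90 [-45.4 -24.5 163.1]
-60 [-32.4 -31.3 134. ]
-30 [-18.9 -35.4  99.8]
0 [ -7.2 -36.5  67.3]
30 [  1.8 -35.7  40.3]
60 [  9.3 -33.9  16.2]
90 [ 16.6 -30.8  -9.1]
```

```bash
cat > plan.py <<'E'
from model import *
def rows(T,Rt,N=None,s=None):
    s=s or read_state(); p=np.array(s['tool_pos']); Rc=R.from_rotvec(s['tcp_rot'])
    d=(Rc.inv()*Rt).as_rotvec(); t=T-p
    if N is None: N=int(np.ceil(max(np.abs(d).max()/np.radians(6)*1.01,np.linalg.norm(t)/.045,1)))
    q=p.copy(); Q=Rc; out=[]; rr=np.round(d/N/np.radians(6),2)
    for i in range(N):
        g=p+t*(i+1)/N; v=np.round(Q.inv().apply(g-q)/.05,2); out.append(v.tolist())
        q=q+Q.apply(v*.05); Q=Q*R.from_rotvec(rr*np.radians(6))
    print('N',N,'travel',out,'rot',rr.tolist())
    print('end err mm',((T-q)*1000).round(2),'deg',np.degrees((Q.inv()*Rt).as_rotvec()).round(2),flush=True)
def orient(z,yaw):
    y0=np.array([np.cos(yaw),np.sin(yaw),0]); y=y0-z*(y0@z); y/=np.linalg.norm(y)
    return R.from_matrix(np.c_[np.cross(y,z),y,z])
E
python3 - <<'E'
from plan import *
p=np.load('p.npy'); P=pts(p); ax=R.from_euler('z',p[2]).as_matrix()@AX
rows(P['nozzle_grip']+ax*.075,orient(-ax,np.radians(-15)))
E
```

```text
N 15 travel [[-0.53, -0.7, 0.03], [-0.6, -0.64, 0.05], [-0.65, -0.58, 0.06], [-0.7, -0.52, 0.09], [-0.75, -0.45, 0.1], [-0.78, -0.38, 0.14], [-0.81, -0.3, 0.16], [-0.82, -0.23, 0.19], [-0.84, -0.15, 0.22], [-0.83, -0.07, 0.26], [-0.83, -0.0, 0.29], [-0.81, 0.08, 0.33], [-0.79, 0.15, 0.36], [-0.75, 0.21, 0.39], [-0.71, 0.28, 0.43]] rot [-0.14, -0.4, 0.92]
end err mm [ 0.29 -0.13 -0.02] deg [-0.17 -0.16  0.11]
```

Call:
apply_moves(fingers=[1, 1, 1, 1, 1, 1, 1, 1], travel=[[-0.53, -0.7, 0.03], [-0.6, -0.64, 0.05], [-0.65, -0.58, 0.06], [-0.7, -0.52, 0.09], [-0.75, -0.45, 0.1], [-0.78, -0.38, 0.14], [-0.81, -0.3, 0.16], [-0.82, -0.23, 0.19]], rotation=[[-0.14, -0.4, 0.92], [-0.14, -0.4, 0.92], [-0.14, -0.4, 0.92], [-0.14, -0.4, 0.92], [-0.14, -0.4, 0.92], [-0.14, -0.4, 0.92], [-0.14, -0.4, 0.92], [-0.14, -0.4, 0.92]], newtons=60)

```text
time: 5.3
tool_pos: [0.3076, 0.3276, 0.2185]
tcp_rot: [1.391, 2.429, 0.103]
wrist_force: [0.6, -0.0, -0.2]
width: 1.0
grip_force: 0.0
```

```bash
python3 - <<'E'
from plan import *
p=np.load('p.npy'); P=pts(p); ax=R.from_euler('z',p[2]).as_matrix()@AX
print(read_state()['q'].round(2))
rows(P['nozzle_grip']+ax*.075,orient(-ax,np.radians(-15)))
E
```

```text
[ 1.02 -0.23  2.17 -0.37  1.14  0.63]
N 7 travel [[-0.83, -0.15, 0.22], [-0.83, -0.07, 0.26], [-0.82, 0.01, 0.29], [-0.81, 0.08, 0.33], [-0.78, 0.15, 0.36], [-0.75, 0.22, 0.4], [-0.7, 0.29, 0.42]] rot [-0.14, -0.4, 0.92]
end err mm [-0.1  -0.18 -0.27] deg [-0.12 -0.11 -0.13]
```

Call:
apply_moves(fingers=[1, 1, 1, 1, 1, 1, 1, 1], travel=[[-0.83, -0.15, 0.22], [-0.83, -0.07, 0.26], [-0.82, 0.01, 0.29], [-0.81, 0.08, 0.33], [-0.78, 0.15, 0.36], [-0.75, 0.22, 0.4], [-0.7, 0.29, 0.42], [0, 0, 0]], rotation=[[-0.14, -0.4, 0.92], [-0.14, -0.4, 0.92], [-0.14, -0.4, 0.92], [-0.14, -0.4, 0.92], [-0.14, -0.4, 0.92], [-0.14, -0.4, 0.92], [-0.14, -0.4, 0.92], [0, 0, 0]])

```text
time: 6.1
tool_pos: [0.4261, 0.0444, 0.2066]
tcp_rot: [1.958, 1.62, 0.16]
wrist_force: [1.1, -0.4, 0.1]
width: 1.006
grip_force: 0.0
```

```bash
python3 - <<'E'
from meas import *
from plan import rows,orient
p=np.load('p.npy'); P=pts(p); ax=R.from_euler('z',p[2]).as_matrix()@AX
print(read_state()['q'].round(2))
rows(P['nozzle_grip']+ax*.075,orient(-ax,np.radians(-15)))
rows(P['nozzle_grip']-ax*.016,orient(-ax,np.radians(-15)))
c=cam('side'); i=c['image'][130:260,200:360,::-1]; cv2.imwrite('pics/s2.png',cv2.resize(i,None,fx=4.6,fy=4.6,interpolation=cv2.INTER_CUBIC))
E
```

```text
[ 0.48 -0.4   2.39 -0.67  0.99  1.  ]
N 1 travel [[0.02, -0.01, -0.02]] rot [-0.04, 0.02, -0.03]
end err mm [0.12 0.21 0.21] deg [-0.02 -0.   -0.01]
N 2 travel [[0.01, 0.0, 0.9], [0.02, 0.0, 0.9]] rot [-0.02, 0.01, -0.02]
end err mm [-0.13 -0.11  0.21] deg [-0.02 -0.    0.05]
```

View pics/s2.png

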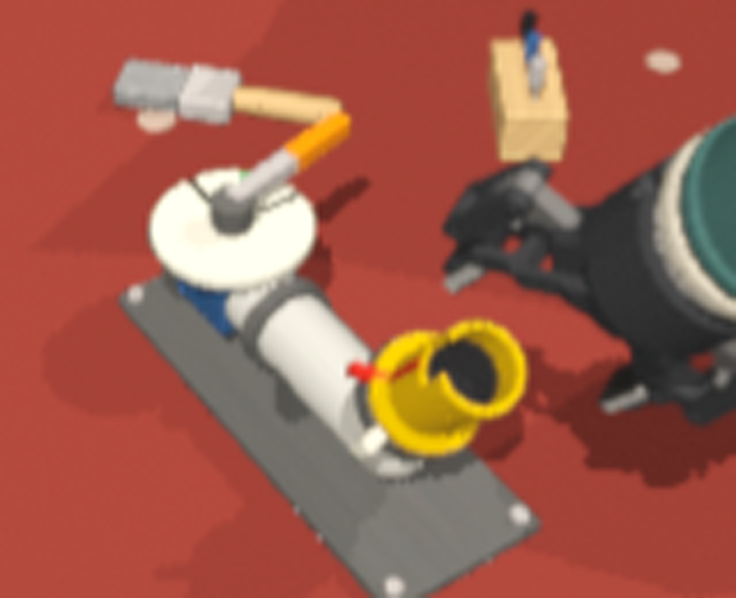

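Call:
apply_moves(fingers=[1, 1, 1, 1], travel=[[0.01, 0, 0.45], [0.01, 0, 0.45], [0.01, 0, 0.45], [0, 0, 0.45]], rotation=[[-0.04, 0.02, -0.04], [0, 0, 0], [0, 0, 0], [0, 0, 0]])

```text
time: 6.55
tool_pos: [0.468, 0.0191, 0.1328]
tcp_rot: [1.946, 1.633, 0.171]
wrist_force: [-0.0, -0.0, -0.4]
width: 0.999
grip_force: 0.0
```

Call:
apply_moves(fingers=[0.62, 0.55, 0.5, 0.5, 0.5, 0.5], travel=[[0, 0, 0], [0, 0, 0], [0, 0, 0], [0, 0, 0], [0, 0, 0], [0, 0, 0]], rotation=[[0, 0, 0], [0, 0, 0], [0, 0, 0], [0, 0, 0], [0, 0, 0], [0, 0, 0]], newtons=20)

```text
time: 7.15
tool_pos: [0.4648, 0.0186, 0.132]
tcp_rot: [1.951, 1.632, 0.166]
wrist_force: [-10.2, 3.7, -0.2]
width: 0.553
grip_force: 20.1
```

```bash
python3 - <<'E'
from plan import *
s=read_state(); Rc=R.from_rotvec(s['tcp_rot'])
print(s['q'].round(2),s['width'],s['grip_force'],'F tool',Rc.inv().apply(s['wrist_force']).round(2),'M tool',Rc.inv().apply(s['torque']).round(2),s['tool_pos'])
E
```

```text
[ 0.35 -0.24  2.43 -0.78  0.76  1.06] 0.552601509098165 20.089255571365356 F tool [ 0.98 -9.21 -5.7 ] M tool [1.52 0.29 0.05] [0.46481015 0.0185534  0.13202657]
```

Call:
apply_moves(fingers=[0.4, 0.4, 0.4, 0.4, 0.4, 0.4, 0.4, 0.4, 0.4, 0.4, 0.4, 0.4], travel=[[0, -0.07, 0], [0, 0, 0], [0, 0, 0], [0, 0, 0], [0, 0, 0], [0, 0, 0], [0, 0, 0], [0, 0, 0], [0, 0, 0], [0, 0, 0], [0, 0, 0], [0, 0, 0]], rotation=[[0, 0, 0], [0, 0, -0.75], [0, 0, -0.75], [0, 0, -0.75], [0, 0, -0.75], [0, 0, -0.75], [0, 0, -0.75], [0, 0, -0.75], [0, 0, -0.75], [0, 0, -0.75], [0, 0, -0.75], [0, 0, 0]], newtons=40)

```text
time: 8.35
tool_pos: [0.4628, 0.0181, 0.1314]
tcp_rot: [1.174, 2.252, -0.146]
wrist_force: [-6.1, 0.8, 2.3]
width: 0.543
grip_force: 45.2
```

```bash
python3 - <<'E'
from meas import *
s=read_state(); Rc=R.from_rotvec(s['tcp_rot'])
print(s['q'].round(2),s['width'],s['grip_force'],'F tool',Rc.inv().apply(s['wrist_force']).round(2),'M tool',Rc.inv().apply(s['torque']).round(2),s['tool_pos'])
p=np.load('p.npy'); p[5]+=np.radians(45)
cs,obs,st=meas(['nozzle_pointer','index_mark'],2,p); print(st)
for n,k,u,_ in obs: print(n,k,u.round(1),(proj(cs[n],pts(p)[k])[0]-u).round(1))
a=cv2.resize(cs['side']['image'][180:250,250:330,::-1],None,fx=5,fy=5,interpolation=2)
b=cv2.resize(cs['top']['image'][180:250,215:295,::-1],None,fx=5,fy=5,interpolation=2)
cv2.imwrite('pics/n3.png',np.hstack([a,b])[:600,:800])
E
```

```text
[ 0.36 -0.24  2.44 -0.78  0.76  0.28] 0.5432507750602913 45.16026735305786 F tool [ 1.96 -3.9  -4.88] M tool [ 1.2   0.67 -0.17] [0.46283329 0.01807704 0.13137754]
{('side', 'nozzle_pointer'): (2, [0.3, 1.3]), ('top', 'nozzle_pointer'): (2, [0.6, 2.0]), ('side', 'index_mark'): (2, [0.6, 0.1]), ('top', 'index_mark'): (2, [0.5, 1.0])}
side nozzle_pointer [276.  221.4] [2.2 1.1]
top nozzle_pointer [246.6 205. ] [-1.8 -0.6]
side index_mark [280.  224.7] [0.4 0.7]
top index_mark [241.6 210. ] [ 2.2 -3.4]
```

View pics/n3.png

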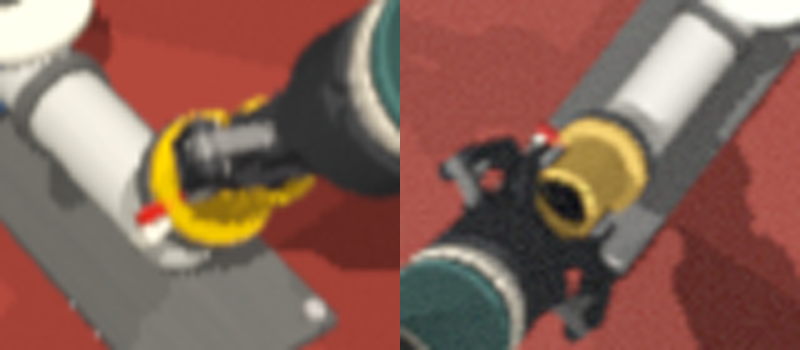

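```bash
cat > col.py <<'E'
from model import *
def blob(img,kind,c,rad=9):
    h=cv2.cvtColor(cv2.GaussianBlur(img,(0,0),.6),cv2.COLOR_RGB2HSV).astype(int); H,S,V=h[...,0],h[...,1],h[...,2]
    if kind=='red': w=((H<8)|(H>172))*np.clip((S-205)/40,0,1)*(V>140)
    else: w=np.clip((110-S)/60,0,1)*np.clip((V-150)/60,0,1)
    yy,xx=np.mgrid[:384,:512]; w=w*(np.hypot(xx-c[0],yy-c[1])<rad)
    return np.array([(w*xx).sum(),(w*yy).sum()])/w.sum(), w.sum()
E
python3 - <<'E'
from col import *
import numpy as np
for t,pr in (('0',{'side':(277,210),'top':(251,202)}),('now',{'side':(279.5,222.5),'top':(244,206.5)})):
    for n,wc in (('side',(281,225.7)),('top',(243.7,206.8))):
        c=cam(n); im=cv2.imread(f'pics/{n}0.png')[:,:,::-1].copy() if t=='0' else c['image']
        print(t,n,'red',[np.round(q,1) for q in blob(im,'red',pr[n],5)],'white',[np.round(q,1) for q in blob(im,'w',wc,5)])
        if n=='side' or t=='now':
            x,y=int(wc[0]),int(wc[1]); print(cv2.cvtColor(im,cv2.COLOR_RGB2HSV)[y-5:y+5,x-5:x+4,1])
p=np.load('p.npy')
for n in('side','top'):
    c=cam(n);
    for th in(-40.7,4.3,15,20,25,30):
        q=p.copy();q[5]=np.radians(th); print(n,th,proj(c,pts(q)['nozzle_pointer'])[0].round(1))
E
```

```text
0 side red [array([279.6, 210.9]), np.float64(0.4)] white [array([280. , 225.7]), np.float64(35.1)]
[[ 23  24  22  20  59 169 231 255 255]
 [ 22  23  24  20  34 104 192 251 255]
 [ 22  24  25  26  34  49  98 193 255]
 [ 22  24  25  32  34  31  43 107 213]
 [ 24  24  28  32  29  25  27  45 140]
 [ 22  27  33  29  24  22  27  34  90]
 [ 27  32  32  29  22  26  30  36  52]
 [ 32  32  33  29  28  28  32  30  26]
 [ 32  33  33  31  31  30  28  27  27]
 [ 24  34  33  29  28  27  24  27  26]]
0 top red [array([nan, nan]), np.float64(0.0)] white [array([243.9, 207. ]), np.float64(16.7)]
now side red [array([280.9, 221.1]), np.float64(0.2)] white [array([280.2, 226.5]), np.float64(26.6)]
[[ 22  24  47  91 135 212 229 236 239]
 [ 25  34 118 176 190 216 223 232 239]
 [ 41  84 171 213 216 209 201 200 239]
 [ 42 147 208 218 197 143 107 104 199]
 [ 31 113 172 148 118  65  40  45 145]
 [ 25  56  73  48  43  32  29  36 107]
 [ 28  35  41  30  24  27  31  37  58]
 [ 32  33  33  30  28  29  31  30  25]
 [ 32  33  33  31  30  31  28  27  27]
 [ 24  32  33  29  28  27  25  27  26]]
now top red [array([n
[... 156 characters left out ...]
46 145 142 146 146 144 131  62   9]
 [144 143 146 140 151 158 131  48  10]
 [143 144 145 149 162 180 165 123  74]
 [145 141 138 136 126 148 174 178 154]
 [132 148 145  72  31  54 132 174 166]
 [122 138 135  54  25  47 141 163 140]
 [ 84 120  76  29  11  30  81  87  68]
 [ 41  75  42  15  10   9  10   8  11]]
side -40.7 [275.7 209.6]
side 4.3 [278.2 222.4]
side 15 [280.1 225. ]
side 20 [281.1 226.1]
side 25 [282.2 227.1]
side 30 [283.4 228. ]
top -40.7 [251.8 199.6]
top 4.3 [244.7 204.4]
top 15 [243.9 206.3]
top 20 [243.6 207.3]
top 25 [243.4 208.2]
top 30 [243.4 209.2]col.py:7: RuntimeWarning: invalid value encountered in divide
  return np.array([(w*xx).sum(),(w*yy).sum()])/w.sum(), w.sum()
```

```bash
cat > col.py <<'E'
from model import *
def blob(img,kind,c,rad=5):
    f=cv2.GaussianBlur(img,(0,0),.5).astype(float); r=f[...,0]-f[...,1:].max(2); v=f.min(2)
    w=np.clip((r-130)/40,0,1) if kind=='red' else np.clip((v-165)/40,0,1)
    yy,xx=np.mgrid[:384,:512]; w=w*(np.hypot(xx-c[0],yy-c[1])<rad)
    return (np.array([(w*xx).sum(),(w*yy).sum()])/max(w.sum(),1e-9)).round(2).tolist(), round(w.sum(),1)
E
python3 - <<'E'
from col import *
for t,pr in (('0',{'side':(277,210),'top':(251,202)}),('now',{'side':(279.5,222.5),'top':(244,206.5)})):
    for n,wc in (('side',(281,225.7)),('top',(243.7,206.8))):
        im=cv2.imread(f'pics/{n}0.png')[:,:,::-1].copy() if t=='0' else cam(n)['image']
        print(t,n,'red',blob(im,'red',pr[n]),'white',blob(im,'w',wc))
        for k,cc in (('red',pr[n]),('w',wc)):
            x,y=int(cc[0]),int(cc[1]); f=im.astype(int)[y-5:y+6,x-6:x+7]
            print(k,x-6,y-5);print(f[...,0]-f[...,1:].max(2) if k=='red' else f.min(2))
E
```

```text
0 side red ([278.44, 210.39], np.float64(7.9)) white ([280.38, 225.45], np.float64(20.2))
red 271 205
[[  5   5   5   5   5   5   5   6  20  65  96  76  42]
 [  5   5   5   5   5   5   6   5   5  19  56  41  40]
 [  5   5   5   4   6   8  20  10   7   9  21  39  41]
 [  5   5   5   5  14  33  70  50  30  43  39  43  41]
 [  5   5   5   7  36 116 157 133 106 131  92  56  44]
 [  5   5   5   7  62 162 187 183 178 178 133  89  74]
 [  5   5   4   7  47  97 148 179 183 174 131 110 107]
 [  5   4   5   5  13  17  50 128 144 123  86  75  80]
 [  4   4   4   5   5   6  16  47  55  62  53  50  51]
 [  4   4   5   5   5   4   5   6  15  41  43  42  42]
 [  5   4   4   5   5   5   3   2  12  39  42  41  41]]
w 275 220
[[166 165 153  95  81  94  61  22   0   0   0   0   9]
 [167 166 161 118  84  90  91  53   4   0   0   0   2]
 [166 166 163 146  95 104 139 132  53   0   0   0   0]
 [165 166 165 159 137 175 206 203 125  37   0   0   0]
 [167 165 163 164 185 218 230 228 196  90   6   0   0]
 [164 169 163 178 217 231 233 228 197 106  44  14   0]
 [147 168 169 185 222 233 229 206 146  90  75  52  2
[... 3485 characters left out ...]
 -2   1   0  17  28  31  30]
 [ -7   0  -2  -5  -3   0  -1   0  10  28  34  31  31]]
w 237 201
[[ 70  72  71  71  73  69  73  70  71  80 100 109 113]
 [ 69  71  67  71  71  72  68  68  82 101 106 107 109]
 [ 68  66  72  73  73  71  68  73 100 109 112 111 102]
 [ 69  71  74  68  68  64  59  74 107 115 110 106 101]
 [ 71  71  71  67  73  64  56  62  78  94  91  95 106]
 [ 70  71  68  65  72  97  93  65  59  70  86  99 105]
 [ 55  70  72  74 118 193 183  99  65  81  91 104  95]
 [ 48  59  68  78 108 156 140  67  70  89  98  92  80]
 [ 42  46  69  92  91  86  69  50  87 115  98  69  63]
 [ 42  46  63  70  67  48  51 101 111 104  77  59  65]
 [ 41  40  50  55  42  52  99 127 112  78  55  61  67]]
```

Call:
apply_moves(fingers=[0.4, 0.4, 0.4, 0.4], travel=[[0, 0, 0], [0, 0, 0], [0, 0, 0], [0, 0, 0]], rotation=[[0, 0, -0.6], [0, 0, -0.6], [0, 0, -0.6], [0, 0, 0]])

```text
time: 9.75
tool_pos: [0.4625, 0.0178, 0.1313]
tcp_rot: [0.961, 2.36, -0.221]
wrist_force: [-8.3, -0.1, 3.1]
width: 0.543
grip_force: 45.3
```

```bash
python3 - <<'E'
from col import *
a=cam('side')['image']; b=cam('top')['image']
a0=cv2.imread('pics/side0.png')[:,:,::-1]; b0=cv2.imread('pics/top0.png')[:,:,::-1]
s=read_state(); Rc=R.from_rotvec(s['tcp_rot']); print(s['q'].round(2),s['tool_pos'],Rc.inv().apply(s['wrist_force']).round(1),Rc.inv().apply(s['torque']).round(2))
z=lambda i,x,y:cv2.resize(i[y-12:y+13,x-16:x+17,::-1],(400,300),interpolation=0)
cv2.imwrite('pics/n4.png',np.vstack([np.hstack([z(a0,281,222),z(b0,246,207)]),np.hstack([z(a,281,222),z(b,246,207)])]))
E
```

```text
[ 0.36 -0.24  2.44 -0.78  0.77  0.09] [0.46251045 0.01775065 0.13131136] [ 3.5 -5.8 -7.4] [ 1.18  0.77 -0.11]
```

View pics/n4.png

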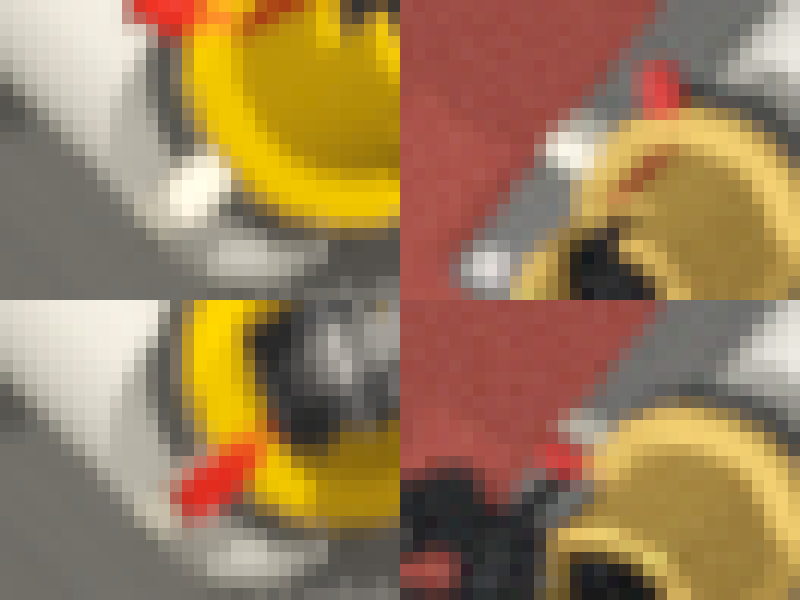

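Call:
apply_moves(fingers=[1, 1, 1, 1, 1, 1, 1, 1, 1, 1], travel=[[0, 0, 0], [0, 0, 0], [0, 0, 0], [0, 0, 0], [0, 0, 0], [0, 0, -0.4], [0, 0, -0.8], [0, 0, -0.9], [0, 0, -0.9], [0, 0, 0]], rotation=[[0, 0, 0], [0, 0, 0], [0, 0, 0], [0, 0, 0], [0, 0, 0], [0, 0, 0], [0, 0, 0], [0, 0, 0], [0, 0, 0], [0, 0, 0]])

```text
time: 10.85
tool_pos: [0.3982, 0.0741, 0.2606]
tcp_rot: [0.958, 2.353, -0.204]
wrist_force: [1.3, -0.8, 0.8]
width: 0.996
grip_force: 0.0
```

```bash
python3 - <<'E'
from meas import *
p=np.load('p.npy'); p[5]=p[6]=np.radians(18)
print(read_state()['q'].round(2))
cs,obs,st=meas(['nozzle_pointer','index_mark','nozzle_grip'],4,p)
for n,k,u,_ in obs: print(n,k,u.round(1),st[(n,k)],(proj(cs[n],pts(p)[k])[0]-u).round(1))
a=cs['side']['image']; b=cs['top']['image']
for n in cs: cv2.imwrite(f'pics/{n}5.png',cs[n]['image'][:,:,::-1])
a0=cv2.imread('pics/side0.png')[:,:,::-1]; b0=cv2.imread('pics/top0.png')[:,:,::-1]
z=lambda i,x,y:cv2.resize(i[y-12:y+13,x-16:x+17,::-1],(400,300),interpolation=0)
cv2.imwrite('pics/n5.png',np.vstack([np.hstack([z(a0,281,222),z(b0,246,207)]),np.hstack([z(a,281,222),z(b,246,207)])]))
E
```

```text
[ 0.6  -0.48  2.34 -0.64  1.15  0.03]
side nozzle_pointer [280.6 225.6] (4, [2.1, 0.7]) [0.1 0.1]
top nozzle_pointer [245.  206.6] (4, [0.4, 1.8]) [-1.3  0.3]
side index_mark [280.3 223.3] (4, [0.3, 1.3]) [0.4 2.4]
top index_mark [243.  207.5] (3, [1.1, 0.5]) [ 0.7 -0.6]
side nozzle_grip [297.6 211. ] (4, [0.6, 0.4]) [ 1.4 -0.8]
top nozzle_grip [251.4 216.5] (4, [2.1, 0.8]) [-1.2  0.1]
```

View pics/n5.png

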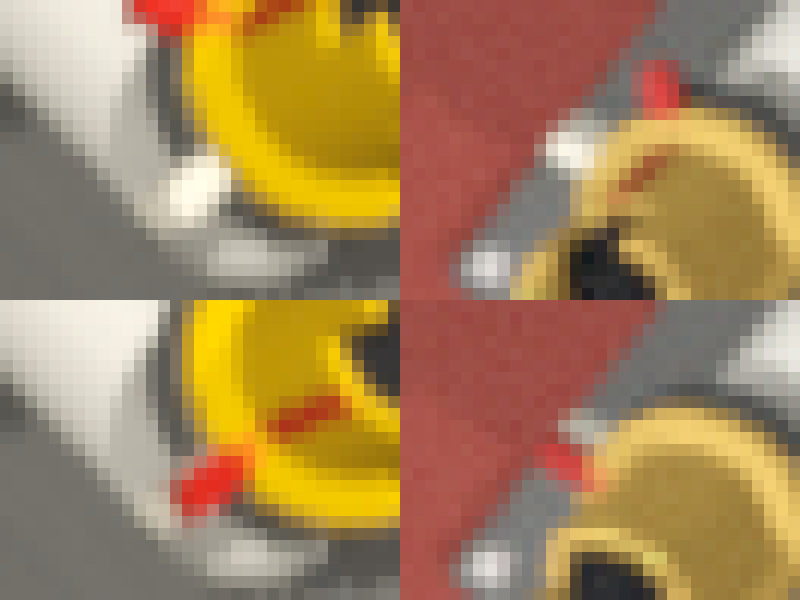

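```bash
python3 - <<'E'
from model import *
im={(n,t):cv2.imread(f'pics/{n}{t}.png')[:,:,::-1].astype(float) for n in('side','top') for t in '05'}
yy,xx=np.mgrid[:384,:512]
def cen(I,kind,n,c,rad):
    r=I[...,0]-I[...,1:].max(2); v=I.min(2)
    lo,hi={('red','side'):(70,170),('red','top'):(90,135),('w','side'):(180,220),('w','top'):(150,215)}[kind,n]
    w=np.clip(((r if kind=='red' else v)-lo)/(hi-lo),0,1)*(np.hypot(xx-c[0],yy-c[1])<rad)
    return np.array([(w*xx).sum(),(w*yy).sum()])/w.sum(),w.sum()
D={}
for key,(k,n,t,c,rad) in dict(rs0=('red','side','0',(278,210.5),4.2),rt0=('red','top','0',(250.9,202),4),rsF=('red','side','5',(281.5,225),4.5),rtF=('red','top','5',(243.3,208),4),
    ws=('w','side','0',(281,225.5),3.6),wt=('w','top','0',(243.6,206.8),3.6)).items():
    D[key],a=cen(im[n,t],k,n,c,rad); print(key,D[key].round(2),round(a,1))
p=np.load('p.npy'); cs={n:cam(n) for n in('side','top')}
Rz=R.from_euler('z',p[2]).as_matrix(); u=np.array([0,p[3],p[4]])-.046*AX
def box(n,th,h,rm):   # centroid of visible part
    return proj(cs[n],Rz@(u+AX*h+rm*noz(th))+[p[0],p[1],0])[0]
for hr,hw in((.003,-.003),(.002,-.006),(.003,-.008),(0.002,-.001)):
    def f(x):
        o={'side':x[3:5],'top':x[5:7]}; e=[]
        for n,s in(('side','s'),('top','t')):
            e+=[box(n,x[0],hr,.0395)+o[n]-D['r'+s+'0'],box(n,x[1],hr,.0395)+o[n]-D['r'+s+'F'],box(n,x[2],hw,.0405)+o[n]-D['w'+s]]
        return np.r_[np.concatenate(e),(x[1]-x[0]-np.radians(55.5))*20,x[3:]*.3]
    r=least_squares(f,[-.7,.27,.27,0,0,0,0]); print(hr,hw,np.degrees(r.x[:3]).round(1),'err F-mark',np.degrees(r.x[1]-r.x[2]).round(1),r.x[3:].round(2),'res',r.fun[:12].round(1))
E
```

```text
rs0 [278.67 210.37] 16.0
rt0 [250.94 202.2 ] 7.6
rsF [282.21 224.62] 17.2
rtF [243.05 208.03] 6.8
ws [280.66 225.24] 15.6
wt [243.74 207.08] 10.0
0.003 -0.003 [-42.4  13.   11.7] err F-mark 1.2 [ 1.34  1.05 -1.11  1.49] res [-0.2 -0.1 -0.   0.1  0.1 -0.1 -0.1 -0.2  0.2  0.  -0.   0. ]
0.002 -0.006 [-42.1  13.2  12.6] err F-mark 0.6 [ 1.52  0.84 -1.25  1.6 ] res [-0.2 -0.2  0.   0.  -0.   0.1 -0.1 -0.2  0.1  0.1  0.1 -0. ]
0.003 -0.008 [-41.8  13.5  13.7] err F-mark -0.2 [ 1.44  0.71 -1.19  1.51] res [-0.1 -0.3  0.2 -0.1 -0.2  0.3 -0.3 -0.1  0.1  0.1  0.3 -0.1]
0.002 -0.001 [-42.8  12.7  10.6] err F-mark 2.1 [ 1.41  1.18 -1.16  1.57] res [-0.3 -0.  -0.2  0.3  0.3 -0.4  0.1 -0.2  0.3 -0.  -0.2  0.1]
```

```bash
cat > lev.py <<'E'
from model import *
yy,xx=np.mgrid[:384,:512]
def lever(ims,cs,p):
    out={}
    for n in cs:
        f=ims[n].astype(int); m=((f[...,0]>190)&(f[...,0]-f[...,2]>110)&(f[...,1]-f[...,2]>50)&(f[...,0]-f[...,1]>40))
        c=proj(cs[n],pts(p)['damper_pivot'])[0]; m&=np.hypot(xx-c[0],yy-c[1])<40
        ys,xs=np.nonzero(m); uv=np.array([xs.mean(),ys.mean()]); out[n]=(uv,len(xs))
    return out
E
python3 - <<'E'
from lev import *
from plan import rows,orient
p=np.load('p.npy'); cs={n:cam(n) for n in('side','top')}
ims={n:cs[n]['image'] for n in cs}
o=lever(ims,cs,p); print(o)
x,e=tri([cs[n] for n in cs],[o[n][0] for n in cs]); print('tri',x.round(4),e)
for n in cs: print(n,'ray@.113',ray(cs[n],o[n][0],.113).round(4))
P=pts(p); d=x[:2]-P['damper_pivot'][:2]; print('r',np.hypot(*d),'td', np.degrees(np.arctan2(d[1],d[0])-p[2]-np.pi)%360)
# white plate centre (z=.09)
for n in cs:
    f=ims[n].astype(int); c=proj(cs[n],P['damper_pivot']-[0,0,.019])[0]
    m=((f.min(2)>190)&(np.hypot(xx-c[0],yy-c[1])<25)).astype(np.uint8)
    k=max(cv2.findContours(m,0,1)[0],key=cv2.contourArea); h=cv2.convexHull(k); el=cv2.fitEllipse(h); print(n,'plate',el,ray(cs[n],np.array(el[0]),.09).round(4))
np.save('o.npy',x)
E
```

```text
{'side': (array([268.875, 159.375]), 96), 'top': (array([310.42857143, 178.15873016]), 63)}
tri [ 0.5918 -0.1838  0.1091] 0.20815089907355855
side ray@.113 [ 0.5911 -0.1793  0.113 ]
top ray@.113 [ 0.5903 -0.1832  0.113 ]
r 0.07902028270936719 td 13.859363420855516
side plate ((249.9730682373047, 179.429443359375), (24.214250564575195, 34.96513366699219), 89.05006408691406) [ 0.6247 -0.1061  0.09  ]
top plate ((287.56658935546875, 170.42601013183594), (28.2796688079834, 29.28687858581543), 14.419914245605469) [ 0.6226 -0.1095  0.09  ]
```

```bash
python3 - <<'E'
from lev import *
from plan import rows,orient
p=np.load('p.npy'); pv=np.array([.624,-.110])
for n in('side','top'):
    c=cam(n); f=c['image'].astype(int); q=proj(c,pts(p)['damper_pivot'])[0]
    w=np.clip(f[...,1]-np.maximum(f[...,0],f[...,2])-15,0,80)*(np.hypot(xx-q[0],yy-q[1])<25)
    uv=np.array([(w*xx).sum(),(w*yy).sum()])/w.sum(); g=ray(c,uv,.09); d=g[:2]-pv; print(n,'green',uv.round(1),g.round(4),'r',np.hypot(*d).round(4),'ang',np.degrees(np.arctan2(d[1],d[0])).round(1),'expected',round(-180+51.6+45,1))
rows(np.array([.592,-.184,.19]),orient(np.array([0,0,-1.]),np.radians(-23.4)))
E
```

```text
side green [252.  167.9] [ 0.6347 -0.1548  0.09  ] r 0.0461 ang -76.6 expected -83.4
top green [299.1 168.6] [ 0.6288 -0.1494  0.09  ] r 0.0397 ang -83.0 expected -83.4
N 12 travel [[-0.38, -0.09, 0.38], [-0.4, -0.05, 0.38], [-0.41, 0.01, 0.35], [-0.42, 0.07, 0.34], [-0.43, 0.11, 0.31], [-0.43, 0.17, 0.3], [-0.42, 0.22, 0.26], [-0.41, 0.28, 0.25], [-0.39, 0.31, 0.21], [-0.36, 0.36, 0.19], [-0.33, 0.4, 0.16], [-0.3, 0.44, 0.14]] rot [0.34, 0.39, 0.93]
end err mm [ 0.1  -0.1   0.23] deg [-0.15 -0.   -0.17]
```

Call:
apply_moves(fingers=[0.7, 0.7, 0.7, 0.7, 0.7, 0.7, 0.7, 0.7, 0.7, 0.7, 0.7, 0.7], travel=[[-0.38, -0.09, 0.38], [-0.4, -0.05, 0.38], [-0.41, 0.01, 0.35], [-0.42, 0.07, 0.34], [-0.43, 0.11, 0.31], [-0.43, 0.17, 0.3], [-0.42, 0.22, 0.26], [-0.41, 0.28, 0.25], [-0.39, 0.31, 0.21], [-0.36, 0.36, 0.19], [-0.33, 0.4, 0.16], [-0.3, 0.44, 0.14]], rotation=[[0.34, 0.39, 0.93], [0.34, 0.39, 0.93], [0.34, 0.39, 0.93], [0.34, 0.39, 0.93], [0.34, 0.39, 0.93], [0.34, 0.39, 0.93], [0.34, 0.39, 0.93], [0.34, 0.39, 0.93], [0.34, 0.39, 0.93], [0.34, 0.39, 0.93], [0.34, 0.39, 0.93], [0.34, 0.39, 0.93]])

```text
time: 13.95
tool_pos: [0.5927, -0.185, 0.1894]
tcp_rot: [-2.628, -1.713, 0.001]
wrist_force: [-0.0, 0.6, 0.4]
width: 0.7
grip_force: 0.0
```

```bash
python3 - <<'E'
from plan import *
print(read_state()['q'].round(2))
rows(np.array([.592,-.184,.093]),orient(np.array([0,0,-1.]),np.radians(-23.4)),4)
E
```

```text
[-0.34  0.19  1.77  0.    1.18  0.07]
N 4 travel [[0.0, -0.0, 0.48], [0.0, -0.01, 0.48], [0.01, -0.0, 0.49], [-0.0, -0.01, 0.48]] rot [-0.01, -0.0, -0.02]
end err mm [ 0.12 -0.08  0.08] deg [ 0.01 -0.09  0.08]
```

Call:
apply_moves(fingers=[0.7, 0.7, 0.7, 0.7, 0.4, 0.2, 0.1, 0.1, 0.1, 0.1], travel=[[0, 0, 0.48], [0, 0, 0.48], [0, 0, 0.48], [0, 0, 0.48], [0, 0, 0], [0, 0, 0], [0, 0, 0], [0, 0, 0], [0, 0, 0], [0, 0, 0]], rotation=[[0, 0, 0], [0, 0, 0], [0, 0, 0], [0, 0, 0], [0, 0, 0], [0, 0, 0], [0, 0, 0], [0, 0, 0], [0, 0, 0], [0, 0, 0]], newtons=20)

```text
time: 14.95
tool_pos: [0.5931, -0.1844, 0.0955]
tcp_rot: [2.628, 1.72, 0.001]
wrist_force: [1.9, -0.6, 3.5]
width: 0.157
grip_force: 24.8
```

```bash
cat > arc.py <<'E'
from plan import *
s=read_state(); Rc=R.from_rotvec(s['tcp_rot']); t=np.array(s['tool_pos']); pv=np.array([.624,-.110])
print(s['q'].round(2),s['width'],s['grip_force'],'F',Rc.inv().apply(s['wrist_force']).round(2),t.round(4))
d=t[:2]-pv; yv=Rc.apply([0,1,0]); print('r',np.hypot(*d).round(4),'ang tcp',np.degrees(np.arctan2(d[1],d[0])).round(1),'lever ang by tool',np.degrees(np.arctan2(yv[1],yv[0])).round(1)-90)
E
python3 arc.py
```

```text
[-0.34  0.28  1.85  0.    1.01  0.07] 0.15747216524471713 24.773482382297516 F [ 0.19  2.05 -3.48] [ 0.5931 -0.1844  0.0955]
r 0.0805 ang tcp -112.6 lever ang by tool -113.6
```

Call:
apply_moves(fingers=[0.1, 0.1, 0.1, 0.1, 0.1, 0.1, 0.1, 0.1], travel=[[0, 0.138, 0], [0.01, 0.138, 0], [0.01, 0.138, 0], [0, 0.138, 0], [0.01, 0.138, 0], [0.01, 0.138, 0], [0, 0, 0], [0, 0, 0]], rotation=[[0, 0, -0.82], [0, 0, -0.82], [0, 0, -0.82], [0, 0, -0.82], [0, 0, -0.82], [0, 0, -0.82], [0, 0, 0], [0, 0, 0]], newtons=40)

```text
time: 15.75
tool_pos: [0.6334, -0.1909, 0.0956]
tcp_rot: [2.104, 2.331, -0.001]
wrist_force: [0.4, -3.9, 5.6]
width: 0.154
grip_force: 44.7
```

```bash
python3 arc.py
```

```text
[-0.33  0.35  1.76 -0.    1.03 -0.43] 0.1535764774566122 44.72040832042694 F [-3.92  0.03 -5.6 ] [ 0.6334 -0.1909  0.0956]
r 0.0815 ang tcp -83.4 lever ang by tool -84.1
```

Call:
apply_moves(fingers=[0.4, 0.6, 0.7, 0.7, 0.7, 0.7, 0.7, 0.7, 0.7, 0.7, 0.7, 0.7], travel=[[0, 0, 0], [0, 0, 0], [0, 0, 0], [0, 0, 0], [0, 0, -0.4], [0, 0, -0.8], [0, 0, -0.9], [-0.6, 0, -0.9], [-0.9, 0, -0.3], [-0.9, 0, 0], [-0.9, 0, 0], [0, 0, 0]], rotation=[[0, 0, 0], [0, 0, 0], [0, 0, 0], [0, 0, 0], [0, 0, 0], [0, 0, 0], [0, 0, 0], [0, 0, 0], [0, 0, 0], [0, 0, 0], [0, 0, 0], [0, 0, 0]])

```text
time: 16.95
tool_pos: [0.6486, -0.3576, 0.2541]
tcp_rot: [-2.108, -2.327, 0.005]
wrist_force: [0.4, 1.0, -0.4]
width: 0.702
grip_force: 0.0
```

```bash
python3 - <<'E'
from lev import *
p=np.load('p.npy'); cs={n:cam(n) for n in('side','top')}; ims={n:cs[n]['image'] for n in cs}
o=lever(ims,cs,p); print(o)
x,e=tri([cs[n] for n in cs],[o[n][0] for n in cs]); d=x[:2]-[.624,-.11]; print(x.round(4),e,np.hypot(*d),np.degrees(np.arctan2(d[1],d[0])))
a,b=ims['side'],ims['top']
z=lambda i,x,y,w,h:cv2.resize(i[y-h:y+h,x-w:x+w,::-1],(400,600),interpolation=2)
cv2.imwrite('pics/f6.png',np.hstack([z(a,265,195,40,60),z(b,280,190,44,66)]))
E
```

```text
{'side': (array([256.20895522, 154.10447761]), 67), 'top': (array([311.86885246, 166.14754098]), 61)}
[ 0.6319 -0.1891  0.1152] 0.2239724913639236 0.0795191471672741 -84.28985829048969
```

View pics/f6.png

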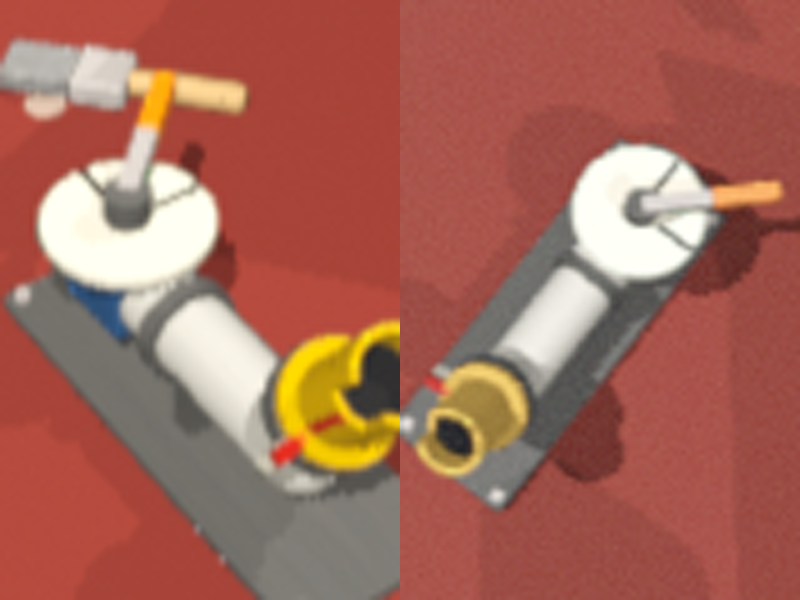

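```bash
python3 -c "
from workcell import *
print(finish_job())"
```

```text
the job is handed in; nothing more can be done
None
```

The job is handed in: the nozzle's red pointer is on the white collar mark, measured within about 2°. The damper lever, set after the nozzle, is at about 45° and covers the green line. I did not grip the collar, and nothing else was knocked or moved that I could see.

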